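Hang the desiccator cabinet's lift-off door

TASK

The blue-framed clear door of the small desiccator cabinet has been washed and is drying in the slotted stand. Hang it back on the cabinet: lower it so that both of its knuckles drop over the two upright hinge pins together and sit fully home, feeling for the pins gently and never forcing the door against the cabinet, then swing it shut against its bumpers and let go. Leave the glass plate in the stand and the glassware around undisturbed.

Things in the scene. Friction and masses are not known exactly. Their poses are not given: they have to be found in the camera images.
- door: Lift-off door, loose, about 0.3 kg: clear pane in a blue frame, 162 mm wide (its y), 205 mm high (z), 12 mm thick (x). Origin: centre of its lower edge, mid-thickness. Its outer face looks along -x, with a black knob 25 mm proud at y = -71, z = 100 mm. Knuckles on its +y edge. It starts upright in the stand, lower edge 12 mm above the table, hinge edge away from the robot.
- door_top (a point): Middle of the door's top edge, 205 mm above its lower edge; here it can be pinched from above, 12 mm thick. Pushed hard at its hinge edge, the door can tip a degree or so in the fingers.
- knuckle_low (a point): Centre of the lower end of the door's lower knuckle: a vertical octagonal steel tube 16 mm long, 16 mm across flats (flats square to the door's x and y), bore 10 mm, its axis at door y = +93, x = 0 mm and its lower end 20 mm above the door's lower edge.
- knuckle_high (a point): The same for the upper knuckle, on the same axis, lower end 150 mm above the door's lower edge.
- door_edge (a point): On the door's inner (+x) face at height 110 mm, 10 mm from its free (-y) edge: about at the bumpers when the door is shut.
- cabinet: Bench desiccator cabinet, fixed: clear walls, white edges, 180 mm deep (x), 160 mm wide (y), 235 mm high, open at its front, which faces its -x. Origin: centre of its underside. The hinge is at its front +y corner. Hung and shut, the door has the cabinet's yaw (within 4 degrees), its lower edge 20 mm above the table; open, it stands out along the cabinet's -x and stays where it is left (slight friction).
- cab_pin_low (a point): NOMINAL foot of the lower hinge pin, at cabinet x = -104, y = +96, z = 40 mm. Brass pins 8 mm in diameter stand 14 mm above a steel shoulder, rim bevelled 1.5 mm; home, the knuckle sits on the shoulder. Both ride on one rigid bar on slotted adjusting screws, not set exactly: the real axis is up to 5 mm off along cabinet x and 8 mm along y, unmeasured, new each time.
- cab_pin_high (a point): NOMINAL foot of the upper pin, 170 mm above the table, vertically over the lower; the same real offset as the lower. A knuckle standing on a pin's tip leaves the door 14 mm too high.
- cab_bumper (a point): Between the two rubber bumpers on the cabinet's front, 14 mm from its -y side, 130 mm high: the plane where the shut door's inner face stops.
- stand: Slotted drying stand, fixed: white base 110 mm (x) by 140 mm (y), 12 mm thick, green posts up to 67 mm high. Origin: centre of its underside. The door stands in the 14.5 mm slot 22 mm along +x, the glass plate in the slot 28 mm along -x; both slots run along y.
- glass_plate: Green glass plate 130 x 100 x 6 mm standing in the stand beside the door; leave it. Origin: centre of its lower edge.
- jar_red: White sample jar, red cap, 52 mm across, 64 mm high; bystander. Origin: centre of its underside.
- jar_blue: White sample jar, blue cap, 52 mm across, 64 mm high; bystander. Origin: centre of its underside.
- amber_bottle: Amber bottle 52 mm across, 120 mm high; bystander. Origin: centre of its underside.
- dish: White evaporating dish 80 mm across, 35 mm high; bystander. Origin: centre of its underside.
- beaker: Glass beaker 68 mm across, 85 mm high; bystander. Origin: centre of its underside.
Mind the look-alikes: they are no part of the job. What is shaped like the door but purple is not meant.

How it is judged (in metres and radians):
On the way:
1. the door, let go, hangs with both knuckles fully home on their pins (horizontal distance between knuckle_low and cab_pin_low below 0.013 m and z of knuckle_low in the frame of cab_pin_low between -0.004 and 0.004 m and horizontal distance between knuckle_high and cab_pin_high below 0.013 m and z of knuckle_high in the frame of cab_pin_high between -0.004 and 0.004 m and contact force between the fingers and door below 0.5 N and linear speed of door below 0.1 m/s), for 0.2 s.
At the end, for the whole second after the job is handed in: Both knuckles are home on their pins (within 4 mm of shoulder height, 13 mm of the nominal pin axis), the door is shut (within 0.09 rad of the cabinet front, free edge within 6 mm of the bumper plane), upright within 0.06 rad, at rest and released (horizontal distance between knuckle_low and cab_pin_low below 0.013 m and z of knuckle_low in the frame of cab_pin_low between -0.004 and 0.004 m and horizontal distance between knuckle_high and cab_pin_high below 0.013 m and z of knuckle_high in the frame of cab_pin_high between -0.004 and 0.004 m and angle between the x axis of door and the x axis of cabinet, either way round below 0.09 rad and angle between door's own z axis and vertical below 0.06 rad and x of door_edge in the frame of cab_bumper between -0.006 and 0.006 m and linear speed of door below 0.02 m/s); the robot touches nothing.
It fails at once if the door is forced or slammed against the cabinet or its hinge (over 25 N) (contact force between door and cabinet above 25 N).
It fails at once if the robot bears on the cabinet (over 25 N) (contact force between any of the fingers, the arm and cabinet above 25 N).
It fails at once if the glass plate or a piece of glassware is displaced (30 mm; plate 20 mm) or tipped (distance of any of jar_red, jar_blue, amber_bottle, dish, beaker from where it was at the start of the episode above 0.03 m or angle between any of jar_red, jar_blue, amber_bottle, dish, beaker, glass_plate's own z axis and vertical above 0.35 rad or distance of glass_plate from where it was at the start of the episode above 0.02 m).
It also fails if it takes over 72 s, if anything falls off the work surface, if the arm or the gripper's body presses on something with over 40 N, if the wrist force passes 120 N, or if a joint passes its speed limit or range.

ROBOT

A 6-joint arm with a two-finger parallel gripper is mounted at the origin on the work surface. World frame = base frame: x ahead of the robot, y to its left, z up, the work surface at z = 0. Lengths are in m, angles in degrees, forces in N, time in s.
With the tool pointing down it reaches from about 0.325 to 0.875 m from the base axis. Payload 4.4 kg.
Tool frame: the origin (TCP) lies at the very end of the fingers, on their centre line; the grasp point (between the pads) lies 19 mm behind it (arm.hold_point_z is the distance from the TCP to the grasp point, in m); z points along the fingers, y is the line along which they close (so a half turn about z gives the same grasp; the last joint's range is limited). The gripper opens to 85 mm and grips with 20 to 120 N. Pads are 22 mm wide; open, the fingers measure 114 mm over their backs; the gripper's body (76 mm by 85 mm) begins 54 mm behind the grasp point. The pads swing forward as they close: fully open they stand 13 mm farther back than shut.
Start: joints at [63.34, 11.837, 88.321, -0, 79.842, -8.623], TCP at [0.178, 0.547, 0.231] pointing down, gripper open.
Joint ranges: [-156.59, 156.59], [-49.26, 127.26], [12.9, 141.05], [-63.56, 243.56], [4.71, 150.69], [-161.64, 161.64]. Speed limits (degrees/s): [159.86, 159.86, 180, 180, 180, 180].

INTERFACE

Orientations are given as a 3x3 rotation matrix whose columns are the frame's x, y, z axes.
In Python, from station import arm gives the robot as it stands.
- The arm moves only by the tool jog_arm, never from a script. Its argument "rows" is a list of rows, each a list of 3 entries, a list of its own where there are three numbers: the opening, from 0 (shut) to 1 (fully open), then the shift along the tool's x, y, z in mm, then the turn about the tool's z in units of 6 degrees (1.0 is 6 degrees). A call has 1 to 5 rows; each row shifts and turns the commanded pose from where the row before left it, along the tool's axes as they then stand; what a row does not reach is not made up. A row lasts 1/10 s, in which the tool goes at most 50 mm and 8.59 degrees, less where a joint would pass 70% of its speed; a pose out of reach is approached as far as the arm can. A call with a gripper value outside its range is refused whole. The fingers move at their own pace and stop on an object; "force" is the grip in N (left out, the last holds). Time passes only in rows, so rows that do not move let the fingers close. It gives the time, the measured TCP pose, the force, the opening and the grip force at its end, in the units of the state.
- arm.read_state(): the state, without advancing time (a new reading comes with each control period).
- arm.capture(name): name is "side" or "top" or "wrist"; returns the picture (480x640x3 uint8, red, green, blue); there is no depth.
- arm.get_calibration(name): a dict with "fx", "fy", "cx", "cy" (pixels), "rvec" (rotation vector, rad) and "tvec" (3), from world to camera coordinates, as OpenCV has them; the wrist camera has in their place "hand_eye" (4x4, takes a point from camera to tool coordinates, whose origin is the TCP and whose axes are the flange's). Camera axes: x right, y down, z forward; pixel columns grow to the right and rows downward; lengths in m; the calibration is good to about 2 mm. A picture is of the moment at which its call begins: read the wrist's pose just before it. get_calibration takes no time and is no camera call.
- arm.sign_off(): hands the job in; it is judged then, once.
The state is a dict: "time": time; "q": joint angles; "dq": joint speeds; "tau": joint torques, N m; "tcp_pos": TCP position; "orientation": TCP orientation; "contact_force": force on the tool from outside, world axes, zero at the start; "wrist_torque": the same for the moment, N m; "finger_gap": finger opening in m; "gripper_force": force on a finger pad.
Only numpy, scipy, OpenCV 4.12 (cv2) and the standard library are available. Lean on these libraries where they do the work, as an engineer would, in place of code of your own. Each camera call takes 0.05 s, during which the arm holds its last target. There are 200 camera calls.

## Working session

There is one attempt and no reset: what is moved stays moved. The work goes in short steps, Python scripts to look and compute and a tool call to move; the robot and the scene stay as the last step left them, time stands still between calls to the robot, and variables do not carry over. Pictures are saved under pics/ and viewed, at most 10 in all, crops included, and the job is handed in when it is done.

Besides the shell and the picture viewer there is one more tool, called after "Emit:" by a JSON object that holds its "fn" and its "kwargs", one argument or row to a line. jog_arm: Moves the arm, as the interface text tells. Its arguments: {"type":"object","properties":{"rows":{"type":"array"},"force":{"type":"number"}},"required":["rows"]}

```bash
mkdir -p pics
cat > h.py <<'E'
import numpy as np, cv2
from station import arm
def cal(n):
    c=arm.get_calibration(n); K=np.array([[c['fx'],0,c['cx']],[0,c['fy'],c['cy']],[0,0,1.]])
    if 'rvec' in c:
        R=cv2.Rodrigues(np.array(c['rvec'],float))[0]; t=np.array(c['tvec'],float).ravel()
    else:
        s=arm.read_state(); T=np.eye(4); T[:3,:3]=s['orientation']; T[:3,3]=s['tcp_pos']
        T=np.linalg.inv(T@np.array(c['hand_eye'])); R,t=T[:3,:3],T[:3,3]
    return K,R,t
def onz(c,uv,z):
    K,R,t=c; o=-R.T@t; d=R.T@np.linalg.inv(K)@np.array([uv[0],uv[1],1.]); return o+d*(z-o[2])/d[2]
def proj(c,p):
    K,R,t=c; q=K@(R@np.array(p,float)+t); return q[:2]/q[2]
def tri(c1,u1,c2,u2):
    A=[]
    for (K,R,t),u in((c1,u1),(c2,u2)):
        P=K@np.c_[R,t]; A+= [u[0]*P[2]-P[0],u[1]*P[2]-P[1]]
    v=np.linalg.svd(np.array(A))[2][-1]; return v[:3]/v[3]
def snap(n,f):
    c=cal(n); im=np.array(arm.capture(n)); cv2.imwrite('pics/'+f,im[:,:,::-1]); return c,im
E
python3 - <<'E'
from h import *
for n in('top','side'):
    c,im=snap(n,n+'0.png'); print(n,-c[1].T@c[2],c[1][2],c[0][0,0])
print(arm.read_state())
E
```

```text
top [0.24347658 0.17303373 1.54776489] [ 0.19874125  0.00265153 -0.98004841] 560.2207549588561
side [-0.02568231  1.06192189  1.43612278] [ 0.33611345 -0.53102441 -0.7778437 ] 576.2806180125017
{'time': 0.1, 'q': array([ 6.33423205e+01,  1.18813196e+01,  8.83965606e+01, -1.97639777e-04,
        7.98413058e+01, -8.62215101e+00]), 'dq': array([-0.00284349, -0.03908664, -0.25118575, -0.00822452, -0.06875037,
       -0.01361595]), 'tau': array([-2.44823195e-04, -3.84093976e+01, -2.92547643e+01, -1.83562875e-04,
        4.88032863e-03, -3.86205814e-07]), 'tcp_pos': array([0.17771874, 0.54613126, 0.23022296]), 'orientation': array([[-9.50864761e-01,  3.09605136e-01, -9.30260085e-04],
       [ 3.09606380e-01,  9.50862991e-01, -1.86059264e-03],
       [ 3.08500849e-04, -2.05718644e-03, -9.99997836e-01]]), 'contact_force': array([-1.01284746,  0.39956791,  0.14296135]), 'wrist_torque': array([0.03707722, 0.0184322 , 0.00522407]), 'gripper_force': 0.0, 'finger_gap': 0.08553678526740513}
```

View pics/top0.png

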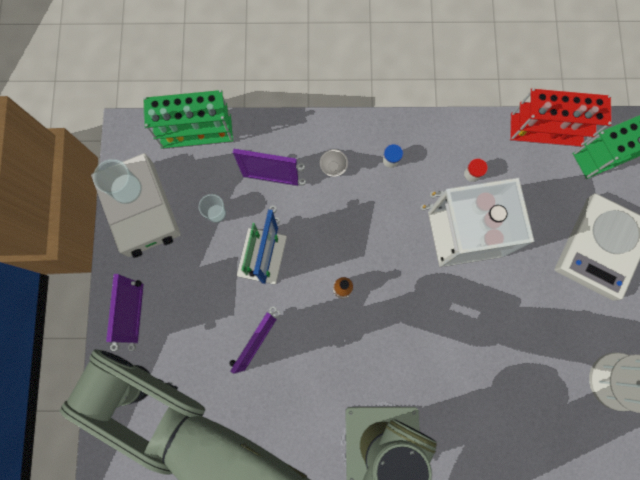

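View pics/side0.png

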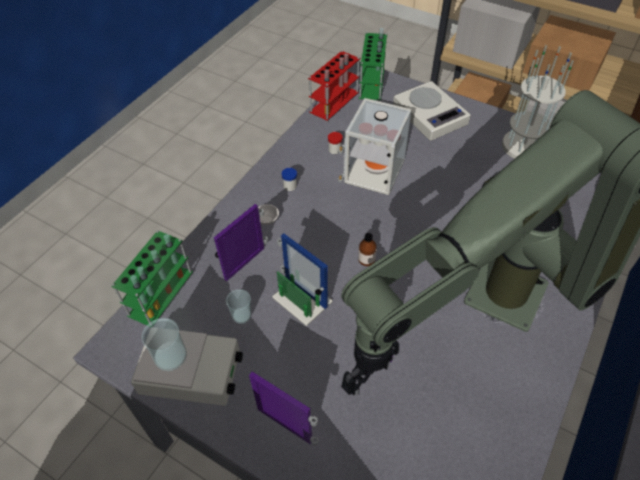

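The blue-framed panel at top (267,245), with silver knuckles at (272,213), stands in the green and white stand. It fits the description. The look-alikes at top (267,168), (124,310) and (253,343) are purple, so they are not meant. The cabinet is at (485,220) and its hinge pins are near (433,200). I'll confirm with enlarged crops.

Run:
```python
import cv2, numpy as np
t=cv2.imread('pics/top0.png'); s=cv2.imread('pics/side0.png')
f=lambda im,x,y,w,h,k:cv2.resize(im[y:y+h,x:x+w],None,fx=k,fy=k,interpolation=cv2.INTER_CUBIC)
a=f(t,232,200,66,100,6)[:600]; b=f(t,420,180,66,100,6)
cv2.imwrite('pics/c1.png',np.hstack([a,b]))
a=f(s,270,225,66,100,6); b=f(s,335,95,66,100,6)
cv2.imwrite('pics/c2.png',np.hstack([a,b]))
```

```text
(no output)
```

View pics/c1.png

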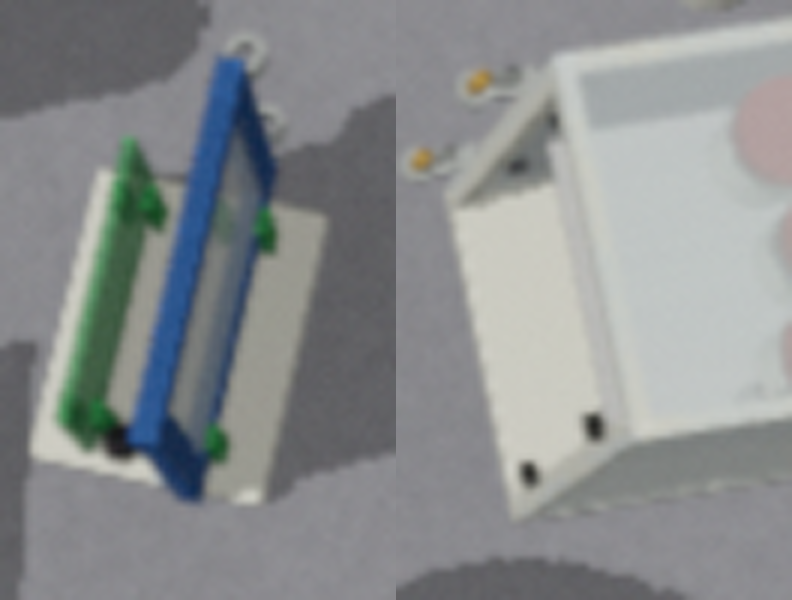

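View pics/c2.png

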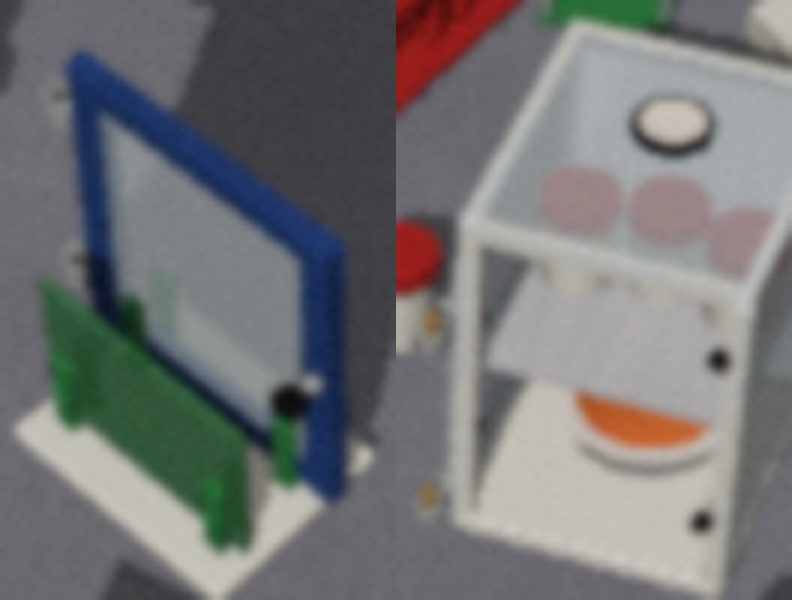

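The crops confirm it: blue frame, black knob on the robot-side edge facing the plate, and knuckles at the far edge. The brass pins show in the top view at about (434,194) for the upper one and (424,207) for the lower. In the side view they are at about (341,148) and (340,177).

Run:
```python
from h import *
T=cal('top');S=cal('side')
t=cv2.imread('pics/top0.png');s=cv2.imread('pics/side0.png')
def cen(im,x,y,r=5):
    p=im[y-r:y+r+1,x-r:x+r+1].astype(float); w=np.clip(p[:,:,2]-p[:,:,0]-40,0,None)
    yy,xx=np.mgrid[y-r:y+r+1,x-r:x+r+1]; return np.array([(w*xx).sum(),(w*yy).sum()])/w.sum()
for n,a,b,z in(('hi',(434,194),(341,148),.177),('lo',(424,207),(340,177),.047)):
    ua=cen(t,*a);ub=cen(s,*b); print(n,ua,ub,'tri',tri(T,ua,S,ub),'z',onz(T,ua,z),onz(S,ub,z))
mm=np.array
pr=lambda n,p,q:print(n,p,q,'mid',(p+q)/2,'yaw',np.degrees(np.arctan2(*(p-q)[1::-1])),'len',np.linalg.norm(p-q))
pr('door top',onz(T,(270.3,210),.217),onz(T,(256.3,274),.217))
pr('door side',onz(S,(270+80/6,225+60/6),.217),onz(S,(270+333/6,225+243/6),.217))
pr('cab top rim',onz(T,(447.3,190),.235),onz(T,(458.2,253.3),.235))
pr('cab base',onz(T,(429,213.3),.012),onz(T,(439.8,265.8),.012))
pr('cab side rim',onz(S,(335+70/6,95+218/6),.235),onz(S,(335+350/6,95+305/6),.235))
for f in (t,):
    h=cv2.cvtColor(f,cv2.COLOR_BGR2HSV); m=cv2.inRange(h,(105,150,90),(118,255,255)); m[:,:235]=0;m[:,295:]=0
    ys,xs=np.nonzero(m[200:300]); print(len(xs),cv2.minAreaRect(np.c_[xs,ys+200].astype(np.float32)))
for n,u,z in(('jarB',(393,153),.064),('jarR',(477,168),.064),('amber',(343,285),.12),('dish',(334,162),.035)): print(n,onz(T,u,z))
```

```text
hi [433.47098976 193.03412969] [338.77837838 145.83783784] tri [ 0.63391695 -0.12403255  0.18449377] z [ 0.63164677 -0.12688574  0.177     ] [ 0.64222723 -0.13057262  0.177     ]
lo [423.81730769 206.08653846] [339.86792453 177.01886792] tri [ 0.63365344 -0.12768831  0.04183994] z [ 0.63124254 -0.12695235  0.047     ] [ 0.63226683 -0.12312823  0.047     ]
door top [0.57933601 0.28294799 0.217     ] [0.42179567 0.31466017 0.217     ] mid [0.50056584 0.29880408 0.217     ] yaw -11.381293777018822 len 0.16070040608392308
door side [0.57591826 0.28836421 0.217     ] [0.42572573 0.31788555 0.217     ] mid [0.50082199 0.30312488 0.217     ] yaw -11.12010639351443 len 0.1530663451545641
cab top rim [ 0.62268915 -0.14812287  0.235     ] [ 0.46664647 -0.16595692  0.235     ] mid [ 0.54466781 -0.15703989  0.235     ] yaw 6.520020076250635 len 0.1570584941747769
cab base [ 0.61924307 -0.14764075  0.012     ] [ 0.46975316 -0.17076885  0.012     ] mid [ 0.54449811 -0.1592048   0.012     ] yaw 8.79469878922728 len 0.15126844055646074
cab side rim [ 0.62293387 -0.14508313  0.235     ] [ 0.46816797 -0.15825667  0.235     ] mid [ 0.54555092 -0.1516699   0.235     ] yaw 4.865241402961601 len 0.15532555562733075
277 ((262.187255859375, 245.3629913330078), (11.225634574890137, 72.42720794677734), 7.539444446563721)
jarB [ 0.77976583 -0.0443686   0.064     ]
jarR [ 0.73483496 -0.27534025  0.064     ]
amber [0.40548142 0.10293538 0.12      ]
dish [0.76435181 0.11918247 0.035     ]
```

Emit:
{"fn": "jog_arm", "kwargs": {
  "rows": [
    [1,[-42.5,-15,-5],0],
    [1,[-42.5,-15,-5],0],
    [1,[-42.5,-15,-5],0],
    [1,[-42.5,-15,-5],0],
    [1,[-42.5,-15,-5],0]
  ],
  "force": 40
}}

```text
time: 0.6
tcp_pos: [0.3577, 0.4082, 0.256]
orientation: [[-0.951, 0.309, -0.001], [0.309, 0.951, -0.0], [0.0, -0.001, -1.0]]
contact_force: [1.4, 0.1, -0.6]
finger_gap: 0.0852
gripper_force: 0.0
```

Emit:
{"fn": "jog_arm", "kwargs": {
  "rows": [
    [1,[-42.5,-15,-5],0],
    [1,[-42.5,-15,-5],0],
    [1,[-42.5,-15,-5],0],
    [1,[-42.5,-15,-5],0],
    [1,[0,0,0],-1.1]
  ]
}}

```text
time: 1.1
tcp_pos: [0.5043, 0.296, 0.2764]
orientation: [[-0.979, 0.202, 0.002], [0.202, 0.979, -0.002], [-0.003, -0.001, -1.0]]
contact_force: [0.4, 0.9, 0.9]
finger_gap: 0.0854
gripper_force: 0.0
```

Emit:
{"fn": "jog_arm", "kwargs": {
  "rows": [
    [1,[0,0,0],0],
    [1,[0,0,0],0],
    [1,[0,0,0],0]
  ]
}}

```text
time: 1.4
tcp_pos: [0.499, 0.3005, 0.2758]
orientation: [[-0.98, 0.198, -0.001], [0.198, 0.98, -0.0], [0.001, -0.0, -1.0]]
contact_force: [0.0, 0.2, 0.0]
finger_gap: 0.0851
gripper_force: 0.0
```

Run:
```python
from h import *
c,im=snap('wrist','w1.png'); s=arm.read_state(); print(s['tcp_pos'],s['orientation'],s['time'],s['contact_force'])
T=cal('wrist')
mid=np.array([.5006,.2995,.217]);d=np.array([.980,-.197,0])
for p in(mid,mid+.081*d,mid-.081*d):print(proj(T,p))
```

```text
[0.49899439 0.3006295  0.27598659] [[-9.80233768e-01  1.97841603e-01 -6.77924475e-04]
 [ 1.97841778e-01  9.80233947e-01 -1.99890590e-04]
 [ 6.24977909e-04 -3.30061290e-04 -9.99999750e-01]] 1.45 [-0.36360509  0.06440767  0.46110695]
[313.37548224 262.74242364]
[313.5904494  383.79672329]
[313.10601529 110.99770273]
```

View pics/w1.png

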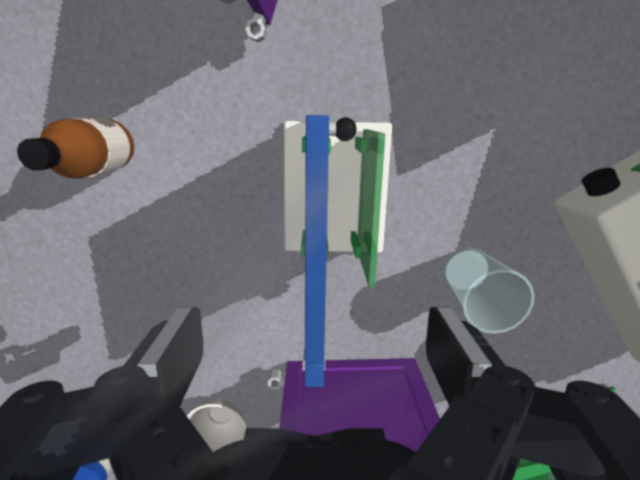

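The wrist view shows the blue top edge running straight between the fingers, from (317,115) to (315,385), within 1–2 mm of my estimate. The plate is at (373,205). I'll descend around it.

Emit:
{"fn": "jog_arm", "kwargs": {
  "rows": [
    [1,[-3.5,0.5,25],0],
    [1,[0,0,25],0],
    [1,[0,0,20],0],
    [1,[0,0,16],0],
    [1,[0,0,0],0]
  ]
}}

```text
time: 1.95
tcp_pos: [0.5007, 0.2996, 0.1872]
orientation: [[-0.98, 0.197, -0.006], [0.197, 0.98, -0.002], [0.005, -0.004, -1.0]]
contact_force: [-1.3, -0.2, 0.1]
finger_gap: 0.0851
gripper_force: 0.0
```

Emit:
{"fn": "jog_arm", "kwargs": {
  "rows": [
    [0,[0,0,0],0],
    [0,[0,0,0],0],
    [0,[0,0,0],0],
    [0,[0,0,0],0],
    [0,[0,0,0],0]
  ],
  "force": 60
}}

```text
time: 2.45
tcp_pos: [0.5038, 0.2999, 0.191]
orientation: [[-0.98, 0.198, 0.001], [0.198, 0.98, 0.001], [-0.001, 0.001, -1.0]]
contact_force: [1.0, 1.0, 1.3]
finger_gap: 0.0126
gripper_force: 1.6
```

Emit:
{"fn": "jog_arm", "kwargs": {
  "rows": [
    [0,[0,0,0],0],
    [0,[0,0,0],0],
    [0,[0,0,0],0]
  ]
}}

```text
time: 2.75
tcp_pos: [0.5042, 0.2999, 0.1911]
orientation: [[-0.98, 0.198, 0.002], [0.198, 0.98, 0.001], [-0.002, 0.001, -1.0]]
contact_force: [1.0, -0.1, 3.8]
finger_gap: 0.0112
gripper_force: 60.5
```

Emit:
{"fn": "jog_arm", "kwargs": {
  "rows": [
    [0,[0,0,-15],0],
    [0,[0,0,-25],0],
    [0,[0,0,-30],0],
    [0,[0,0,-30],0],
    [0,[0,0,-25],0]
  ]
}}

```text
time: 3.25
tcp_pos: [0.5028, 0.2995, 0.3165]
orientation: [[-0.98, 0.198, -0.001], [0.198, 0.98, -0.001], [0.001, -0.001, -1.0]]
contact_force: [1.1, 0.7, -3.5]
finger_gap: 0.0109
gripper_force: 59.7
```

Emit:
{"fn": "jog_arm", "kwargs": {
  "rows": [
    [0,[0,0,0],0],
    [0,[0,0,0],0],
    [0,[0,0,0],0]
  ]
}}

```text
time: 3.55
tcp_pos: [0.5021, 0.2992, 0.3125]
orientation: [[-0.98, 0.198, -0.005], [0.198, 0.98, -0.002], [0.004, -0.003, -1.0]]
contact_force: [0.1, 0.1, -3.7]
finger_gap: 0.0112
gripper_force: 59.6
```

Run:
```python
from h import *
T,a=snap('top','t2.png');S,b=snap('side','s2.png');s=arm.read_state();print(s['tcp_pos'],s['contact_force'],s['wrist_torque'])
p=s['tcp_pos']; x=s['orientation'][:,0]; 
k=p-x*.093; k[2]-=0
for z in(p[2]+.023-.205+.166,p[2]+.023-.205+.036): k[2]=z; print(k,proj(T,k),proj(S,k))
u=proj(T,k).astype(int);v=proj(S,k).astype(int)
f=lambda im,u,r=40,k=9:cv2.resize(im[u[1]-r:u[1]+r,u[0]-r:u[0]+r],None,fx=5,fy=5,interpolation=cv2.INTER_CUBIC)
print(u,v);cv2.imwrite('pics/c3.png',np.hstack([f(a,u),f(b,v)])[:,:,::-1])
```

```text
[0.50226676 0.29924012 0.31253398] [-0.2051633   0.52130511 -3.37409409] [-0.01287501 -0.03137804  0.00124276]
[0.5934204  0.28080488 0.29653398] [268.55438702 195.6773273 ] [277.35872655 211.49321325]
[0.5934204  0.28080488 0.16653398] [272.789276   209.47299284] [280.75022486 241.95778086]
[272 209] [280 241]
```

View pics/c3.png

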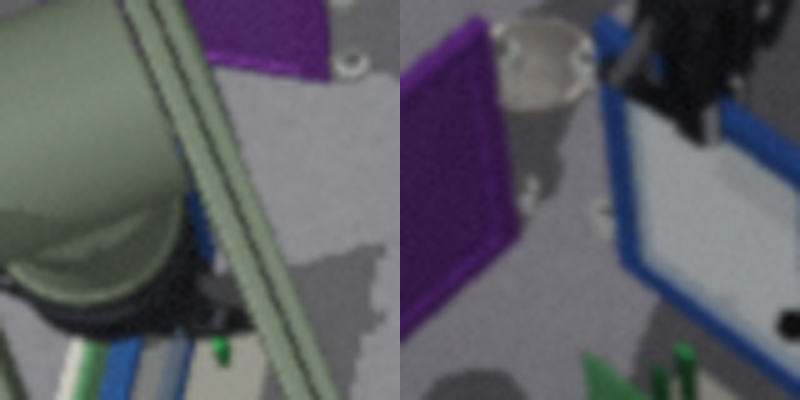

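The door is held straight. The knuckles in the side view are at (277,215) and (281,244), as predicted. Next I'll carry it toward the hinge.

Emit:
{"fn": "jog_arm", "kwargs": {
  "rows": [
    [0,[-8,-18.5,0],0],
    [0,[-16,-36.5,0],0],
    [0,[-16,-36.5,0],0],
    [0,[-16,-36.5,0],0],
    [0,[-16,-36.5,0],0]
  ]
}}

```text
time: 4.15
tcp_pos: [0.5408, 0.1228, 0.3137]
orientation: [[-0.98, 0.198, -0.003], [0.198, 0.98, -0.0], [0.003, -0.001, -1.0]]
contact_force: [0.6, -0.2, -3.3]
finger_gap: 0.0111
gripper_force: 59.6
```

Emit:
{"fn": "jog_arm", "kwargs": {
  "rows": [
    [0,[-16,-36.5,0],0],
    [0,[-16,-36.5,0],0],
    [0,[-16,-36.5,0],0],
    [0,[-15,-34.5,15],0],
    [0,[-8,-20,25],0]
  ]
}}

```text
time: 4.65
tcp_pos: [0.5798, -0.054, 0.2758]
orientation: [[-0.98, 0.201, 0.003], [0.201, 0.98, -0.002], [-0.004, -0.001, -1.0]]
contact_force: [0.3, 1.0, -3.3]
finger_gap: 0.0113
gripper_force: 59.7
```

Emit:
{"fn": "jog_arm", "kwargs": {
  "rows": [
    [0,[0,0,20],0],
    [0,[0,0,10],1],
    [0,[0,0,0],1.2],
    [0,[0,0,0],1.2],
    [0,[0,0,0],1.2]
  ]
}}

```text
time: 5.15
tcp_pos: [0.5775, -0.0505, 0.2433]
orientation: [[-0.773, 0.634, -0.003], [0.634, 0.773, 0.001], [0.003, -0.002, -1.0]]
contact_force: [-0.0, 0.4, -3.1]
finger_gap: 0.0107
gripper_force: 59.6
```

Emit:
{"fn": "jog_arm", "kwargs": {
  "rows": [
    [0,[0,0,0],1.2],
    [0,[0,0,0],1.2],
    [0,[0,0,0],0],
    [0,[0,0,0],0],
    [0,[0,0,0],0]
  ]
}}

```text
time: 5.65
tcp_pos: [0.5782, -0.0505, 0.2447]
orientation: [[-0.597, 0.802, -0.001], [0.802, 0.597, 0.0], [0.001, -0.001, -1.0]]
contact_force: [-0.8, -0.3, -3.1]
finger_gap: 0.0108
gripper_force: 59.6
```

Run:
```python
from h import *
T,a=snap('top','t3.png');S,b=snap('side','s3.png');s=arm.read_state();p=s['tcp_pos'];print(s['time'],p,s['orientation'][:,0],s['contact_force'],s['wrist_torque'])
x=s['orientation'][:,0];k=p-x*.093;print('knuckle',k)
pin=np.array([.632,-.127,.12]);u=proj(T,pin).astype(int);v=proj(S,pin).astype(int);print(u,v)
f=lambda im,u,w=33,h=50:cv2.resize(im[u[1]-h:u[1]+h,u[0]-w:u[0]+w],None,fx=6,fy=6,interpolation=cv2.INTER_CUBIC)
cv2.imwrite('pics/c4.png',np.hstack([f(a,u),f(b,v)])[:,:,::-1])
```

```text
5.75 [ 0.57839497 -0.05055677  0.24505151] [-5.96582887e-01  8.02551410e-01  3.05062091e-04] [ 0.01871451  0.16380662 -3.1328959 ] [ 0.01429753 -0.00393017 -0.03166393]
knuckle [ 0.63387718 -0.12519405  0.24502314]
[429 198] [340 160]
```

View pics/c4.png

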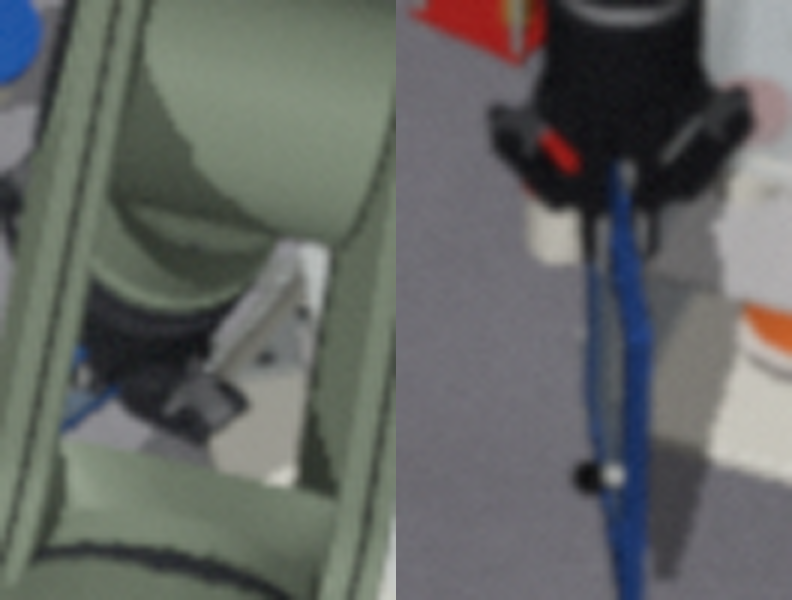

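The side view is edge-on, and the gripper and frame hide the hinge, so I'll feel for the pins. Pin estimate is (0.632,-0.127), and the knuckle is now about 1–3 mm off it.

Emit:
{"fn": "jog_arm", "kwargs": {
  "rows": [
    [0,[-1.8,-2.6,0],0],
    [0,[0,0,8],0],
    [0,[0,0,8],0],
    [0,[0,0,6],0],
    [0,[0,0,3],0]
  ]
}}

```text
time: 6.25
tcp_pos: [0.5767, -0.0534, 0.2186]
orientation: [[-0.596, 0.803, -0.002], [0.803, 0.596, 0.001], [0.002, -0.002, -1.0]]
contact_force: [0.8, 0.4, -3.2]
finger_gap: 0.011
gripper_force: 59.6
```

Emit:
{"fn": "jog_arm", "kwargs": {
  "rows": [
    [0,[0,0,1],0],
    [0,[0,0,1],0],
    [0,[0,0,1],0],
    [0,[0,0,0],0]
  ]
}}

```text
time: 6.65
tcp_pos: [0.5776, -0.0536, 0.2175]
orientation: [[-0.596, 0.803, 0.0], [0.803, 0.596, -0.0], [-0.0, 0.0, -1.0]]
contact_force: [-0.8, -0.2, -2.7]
finger_gap: 0.0108
gripper_force: 59.6
```

Emit:
{"fn": "jog_arm", "kwargs": {
  "rows": [
    [0,[0,0,1],0],
    [0,[0,0,1],0],
    [0,[0,0,1],0],
    [0,[0,0,0],0]
  ]
}}

```text
time: 7.05
tcp_pos: [0.5773, -0.0535, 0.2141]
orientation: [[-0.596, 0.803, -0.0], [0.803, 0.596, 0.0], [0.0, -0.0, -1.0]]
contact_force: [-0.4, -0.2, -3.3]
finger_gap: 0.011
gripper_force: 59.6
```

Emit:
{"fn": "jog_arm", "kwargs": {
  "rows": [
    [0,[0,0,1],0],
    [0,[0,0,0],0],
    [0,[0,0,0],0]
  ]
}}

```text
time: 7.35
tcp_pos: [0.5775, -0.0536, 0.2132]
orientation: [[-0.596, 0.803, -0.0], [0.803, 0.596, 0.0], [0.0, -0.0, -1.0]]
contact_force: [-0.3, -1.5, -3.1]
finger_gap: 0.0111
gripper_force: 59.6
```

Emit:
{"fn": "jog_arm", "kwargs": {
  "rows": [
    [0,[0,0,1],0],
    [0,[0,0,0],0],
    [0,[0,0,0],0]
  ]
}}

```text
time: 7.65
tcp_pos: [0.5774, -0.0536, 0.2122]
orientation: [[-0.596, 0.803, -0.0], [0.803, 0.596, 0.0], [0.0, -0.0, -1.0]]
contact_force: [-0.3, 0.2, -3.3]
finger_gap: 0.0111
gripper_force: 59.6
```

Emit:
{"fn": "jog_arm", "kwargs": {
  "rows": [
    [0,[0,0,1],0],
    [0,[0,0,0],0],
    [0,[0,0,0],0]
  ]
}}

```text
time: 7.95
tcp_pos: [0.5774, -0.0536, 0.2112]
orientation: [[-0.596, 0.803, -0.0], [0.803, 0.596, 0.0], [0.0, -0.0, -1.0]]
contact_force: [0.5, -0.8, -3.2]
finger_gap: 0.0111
gripper_force: 59.6
```

Emit:
{"fn": "jog_arm", "kwargs": {
  "rows": [
    [0,[0,0,1],0],
    [0,[0,0,0],0],
    [0,[0,0,0],0]
  ]
}}

```text
time: 8.25
tcp_pos: [0.5775, -0.0536, 0.2102]
orientation: [[-0.596, 0.803, -0.0], [0.803, 0.596, -0.0], [0.0, -0.0, -1.0]]
contact_force: [-0.1, 0.1, -2.2]
finger_gap: 0.0108
gripper_force: 59.6
```

Emit:
{"fn": "jog_arm", "kwargs": {
  "rows": [
    [0,[0,0,1],0],
    [0,[0,0,0],0],
    [0,[0,0,0],0]
  ]
}}

```text
time: 8.55
tcp_pos: [0.5775, -0.0536, 0.2092]
orientation: [[-0.596, 0.803, -0.0], [0.803, 0.596, -0.0], [0.0, -0.0, -1.0]]
contact_force: [0.7, 0.0, -3.9]
finger_gap: 0.0109
gripper_force: 59.6
```

Emit:
{"fn": "jog_arm", "kwargs": {
  "rows": [
    [0,[0,0,1],0],
    [0,[0,0,1],0],
    [0,[0,0,0],0],
    [0,[0,0,0],0]
  ]
}}

```text
time: 8.95
tcp_pos: [0.5775, -0.0536, 0.2072]
orientation: [[-0.596, 0.803, -0.0], [0.803, 0.596, -0.0], [0.0, -0.0, -1.0]]
contact_force: [-0.5, -0.6, -2.9]
finger_gap: 0.0111
gripper_force: 59.6
```

Emit:
{"fn": "jog_arm", "kwargs": {
  "rows": [
    [0,[0,0,1],0],
    [0,[0,0,1],0],
    [0,[0,0,0],0],
    [0,[0,0,0],0]
  ]
}}

```text
time: 9.35
tcp_pos: [0.5775, -0.0536, 0.2052]
orientation: [[-0.596, 0.803, -0.0], [0.803, 0.596, -0.0], [0.0, -0.0, -1.0]]
contact_force: [-0.1, 1.0, -3.5]
finger_gap: 0.0107
gripper_force: 59.6
```

Emit:
{"fn": "jog_arm", "kwargs": {
  "rows": [
    [0,[0,0,1],0],
    [0,[0,0,1],0],
    [0,[0,0,0],0],
    [0,[0,0,0],0]
  ]
}}

```text
time: 9.75
tcp_pos: [0.5775, -0.0536, 0.2032]
orientation: [[-0.596, 0.803, -0.0], [0.803, 0.596, -0.0], [0.0, -0.0, -1.0]]
contact_force: [-0.6, 1.0, -2.6]
finger_gap: 0.0109
gripper_force: 59.6
```

Emit:
{"fn": "jog_arm", "kwargs": {
  "rows": [
    [0,[0,0,1],0],
    [0,[0,0,1],0],
    [0,[0,0,0],0],
    [0,[0,0,0],0]
  ]
}}

```text
time: 10.15
tcp_pos: [0.5775, -0.0536, 0.2012]
orientation: [[-0.596, 0.803, -0.0], [0.803, 0.596, -0.0], [0.0, -0.0, -1.0]]
contact_force: [0.5, -0.7, -2.4]
finger_gap: 0.011
gripper_force: 59.6
```

Emit:
{"fn": "jog_arm", "kwargs": {
  "rows": [
    [0,[0,0,1],0],
    [0,[0,0,0],0],
    [0,[0,0,0],0]
  ]
}}

```text
time: 10.45
tcp_pos: [0.5775, -0.0536, 0.2002]
orientation: [[-0.596, 0.803, -0.0], [0.803, 0.596, -0.0], [0.0, -0.0, -1.0]]
contact_force: [0.1, -0.2, -2.4]
finger_gap: 0.011
gripper_force: 59.6
```

Emit:
{"fn": "jog_arm", "kwargs": {
  "rows": [
    [0,[0,0,1],0],
    [0,[0,0,0],0],
    [0,[0,0,0],0]
  ]
}}

```text
time: 10.75
tcp_pos: [0.5775, -0.0536, 0.1992]
orientation: [[-0.596, 0.803, -0.0], [0.803, 0.596, -0.0], [-0.0, -0.0, -1.0]]
contact_force: [0.8, -0.4, -3.2]
finger_gap: 0.0107
gripper_force: 59.6
```

Emit:
{"fn": "jog_arm", "kwargs": {
  "rows": [
    [0,[0,0,1],0],
    [0,[0,0,0],0],
    [0,[0,0,0],0]
  ]
}}

```text
time: 11.05
tcp_pos: [0.5776, -0.0535, 0.1989]
orientation: [[-0.596, 0.803, 0.001], [0.803, 0.596, 0.0], [-0.0, 0.0, -1.0]]
contact_force: [-2.0, 1.4, 1.1]
finger_gap: 0.011
gripper_force: 60.2
```

Emit:
{"fn": "jog_arm", "kwargs": {
  "rows": [
    [0,[0,0,0.5],0],
    [0,[0,0,0],0],
    [0,[0,0,0],0]
  ]
}}

```text
time: 11.35
tcp_pos: [0.5777, -0.0534, 0.1988]
orientation: [[-0.596, 0.803, 0.001], [0.803, 0.596, 0.0], [-0.0, 0.001, -1.0]]
contact_force: [-3.4, 2.1, 6.3]
finger_gap: 0.011
gripper_force: 61.0
```

Run:
```python
from h import *
T,a=snap('top','t5.png');S,b=snap('side','s5.png');s=arm.read_state();p=s['tcp_pos'];print(p,s['contact_force'],s['wrist_torque'])
pin=np.array([.632,-.127,.12]);u=proj(T,pin).astype(int);v=proj(S,pin).astype(int)
f=lambda im,u,w=33,h=50:cv2.resize(im[u[1]-h:u[1]+h,u[0]-w:u[0]+w],None,fx=6,fy=6,interpolation=cv2.INTER_CUBIC)
cv2.imwrite('pics/c5.png',np.hstack([f(a,u),f(b,v)])[:,:,::-1])
```

```text
[ 0.57765426 -0.05338732  0.19878474] [-3.21282259  3.25188351  5.00732336] [ 0.22282248  0.59367832 -0.11197838]
```

View pics/c5.png

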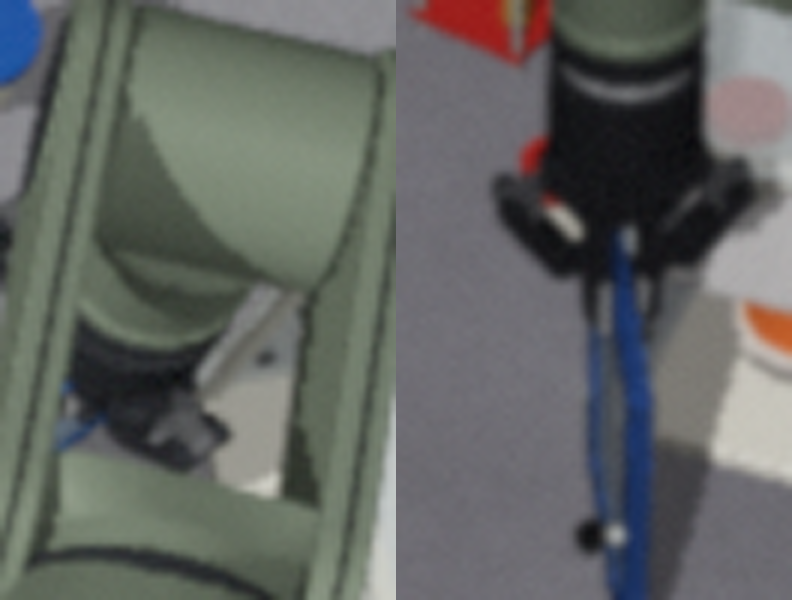

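Contact came exactly at shoulder height (TCP z 0.199, door bottom 0.020), with nothing felt at tip height. The picture shows the door lower, still upright and still edge-on. Before letting go I'll check that it's captured with small side nudges.

Emit:
{"fn": "jog_arm", "kwargs": {
  "rows": [
    [0,[0,0,-1.5],0],
    [0,[0,1.5,0],0],
    [0,[0,1,0],0],
    [0,[0,0,0],0]
  ]
}}

```text
time: 11.85
tcp_pos: [0.5788, -0.0526, 0.1989]
orientation: [[-0.595, 0.804, -0.002], [0.804, 0.595, -0.001], [0.001, -0.002, -1.0]]
contact_force: [-4.3, -2.0, 1.9]
finger_gap: 0.0107
gripper_force: 60.5
```

Emit:
{"fn": "jog_arm", "kwargs": {
  "rows": [
    [0,[0,-2.5,0],0],
    [0,[0,-2.5,0],0],
    [0,[0,0,0],0],
    [0,[0,0,0],0]
  ]
}}

```text
time: 12.25
tcp_pos: [0.5764, -0.0544, 0.1991]
orientation: [[-0.596, 0.803, 0.002], [0.803, 0.596, 0.001], [-0.0, 0.003, -1.0]]
contact_force: [3.3, 2.1, -3.1]
finger_gap: 0.0111
gripper_force: 59.7
```

Emit:
{"fn": "jog_arm", "kwargs": {
  "rows": [
    [0,[0,2.5,0],0],
    [0,[2.5,0,0],0],
    [0,[0,0,0],0],
    [0,[0,0,0],0]
  ]
}}

```text
time: 12.65
tcp_pos: [0.576, -0.0521, 0.1992]
orientation: [[-0.595, 0.803, -0.0], [0.803, 0.595, -0.001], [-0.001, -0.001, -1.0]]
contact_force: [2.1, -1.2, -3.2]
finger_gap: 0.0111
gripper_force: 59.6
```

Emit:
{"fn": "jog_arm", "kwargs": {
  "rows": [
    [0,[-2.5,0,0],0],
    [0,[-2.5,0,0],0],
    [0,[0,0,0],0],
    [0,[0,0,0],0]
  ]
}}

```text
time: 13.05
tcp_pos: [0.5775, -0.0539, 0.1993]
orientation: [[-0.596, 0.803, -0.004], [0.803, 0.596, 0.003], [0.005, -0.001, -1.0]]
contact_force: [-4.4, 5.7, 0.8]
finger_gap: 0.0109
gripper_force: 60.3
```

All four sides react, so the pins are captured in the bores. I'll recentre, settle the door onto the shoulders and let go.

Emit:
{"fn": "jog_arm", "kwargs": {
  "rows": [
    [0,[2,0,0],0],
    [0,[0,0,0.5],0],
    [0,[0,0,0],0]
  ],
  "force": 20
}}

```text
time: 13.35
tcp_pos: [0.5775, -0.0537, 0.1991]
orientation: [[-0.596, 0.803, -0.001], [0.803, 0.596, 0.001], [0.001, -0.0, -1.0]]
contact_force: [-2.9, 2.8, 1.3]
finger_gap: 0.0108
gripper_force: 60.3
```

Emit:
{"fn": "jog_arm", "kwargs": {
  "rows": [
    [0.3,[0,0,0],0],
    [0.6,[0,0,0],0],
    [1,[0,0,0],0],
    [1,[0,0,0],0],
    [1,[0,0,0],0]
  ]
}}

```text
time: 13.85
tcp_pos: [0.578, -0.0542, 0.1989]
orientation: [[-0.596, 0.803, 0.0], [0.803, 0.596, -0.0], [-0.0, 0.0, -1.0]]
contact_force: [-0.5, 0.7, -0.2]
finger_gap: 0.0818
gripper_force: 0.0
```

Emit:
{"fn": "jog_arm", "kwargs": {
  "rows": [
    [1,[0,0,0],0],
    [1,[0,0,0],0],
    [1,[0,0,-10],0],
    [1,[0,0,-20],0],
    [1,[0,0,-25],0]
  ]
}}

```text
time: 14.35
tcp_pos: [0.5771, -0.0538, 0.2538]
orientation: [[-0.596, 0.803, -0.002], [0.803, 0.596, 0.001], [0.002, -0.002, -1.0]]
contact_force: [1.2, 0.8, -0.4]
finger_gap: 0.0855
gripper_force: 0.0
```

Emit:
{"fn": "jog_arm", "kwargs": {
  "rows": [
    [1,[0,0,-25],0],
    [1,[0,0,-20],0],
    [1,[0,0,0],0],
    [1,[0,0,0],0]
  ]
}}

```text
time: 14.75
tcp_pos: [0.5779, -0.054, 0.2992]
orientation: [[-0.596, 0.803, 0.001], [0.803, 0.596, -0.0], [-0.001, 0.001, -1.0]]
contact_force: [-0.5, -0.0, 0.1]
finger_gap: 0.0851
gripper_force: 0.0
```

Run:
```python
from h import *
W,a=snap('wrist','w6.png');S,b=snap('side','s6.png');s=arm.read_state();p=s['tcp_pos'];print(s['time'],p,s['orientation'][:,0],s['contact_force'])
pin=np.array([.632,-.127,.12]);v=proj(S,pin).astype(int)
f=cv2.resize(b[v[1]-50:v[1]+70,v[0]-35:v[0]+35],None,fx=5,fy=5,interpolation=cv2.INTER_CUBIC)[:600]
g=cv2.resize(a,(440,330));g=np.vstack([g,np.zeros((270,440,3),np.uint8)])
cv2.imwrite('pics/c6.png',np.hstack([f,g])[:,:,::-1])
```

```text
14.85 [ 0.5769492  -0.05378067  0.29719545] [-0.59568835  0.80321283  0.00213074] [-0.56356397  0.42562488  0.2331633 ]
```

View pics/c6.png

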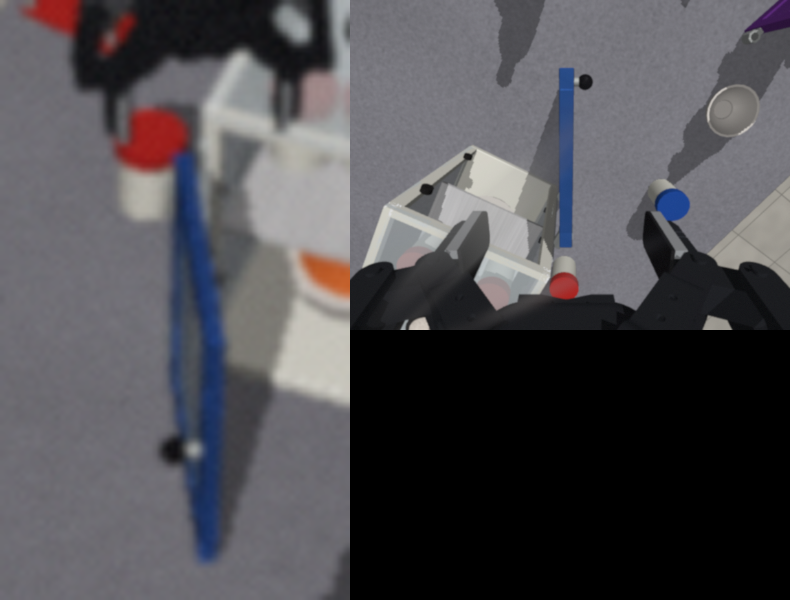

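The door hangs upright on its own, about 60° open. In the wrist view its top edge is at (566,70–245) and the cabinet is at lower left. The knob side faces tool +y, so I'll close the fingers, go down on the outer side and push it shut.

Emit:
{"fn": "jog_arm", "kwargs": {
  "rows": [
    [0,[0,0,0],0],
    [0,[18,25,0],0],
    [0,[19,25,0],0],
    [0,[0,0,20],0],
    [0,[0,0,30],0]
  ]
}}

```text
time: 15.35
tcp_pos: [0.5973, 0.0065, 0.2496]
orientation: [[-0.597, 0.802, 0.004], [0.802, 0.597, -0.001], [-0.003, 0.003, -1.0]]
contact_force: [0.9, -0.7, -0.7]
finger_gap: 0.0121
gripper_force: 0.0
```

Emit:
{"fn": "jog_arm", "kwargs": {
  "rows": [
    [0,[0,0,30],0],
    [0,[0,0,27],0],
    [0,[0,-10,0],0],
    [0,[0,0,0],0],
    [0,[0,0,0],0]
  ]
}}

```text
time: 15.85
tcp_pos: [0.5888, -0.0009, 0.1936]
orientation: [[-0.595, 0.804, 0.003], [0.804, 0.595, -0.0], [-0.002, 0.002, -1.0]]
contact_force: [0.4, 0.5, 0.1]
finger_gap: 0.0001
gripper_force: 0.0
```

Emit:
{"fn": "jog_arm", "kwargs": {
  "rows": [
    [0,[0,-5,0],0],
    [0,[0,-5,0],0],
    [0,[0,-5,0],0],
    [0,[0,0,0],0]
  ]
}}

```text
time: 16.25
tcp_pos: [0.5754, -0.0098, 0.1922]
orientation: [[-0.595, 0.804, 0.0], [0.804, 0.595, -0.0], [-0.0, 0.0, -1.0]]
contact_force: [-0.3, 0.3, 0.6]
finger_gap: -0.0003
gripper_force: 0.0
```

Emit:
{"fn": "jog_arm", "kwargs": {
  "rows": [
    [0,[1.4,-9.1,0],-0.667],
    [0,[1.4,-9.1,0],-0.667],
    [0,[1.4,-9.1,0],-0.667],
    [0,[1.4,-9.1,0],-0.667],
    [0,[1.4,-9.1,0],-0.667]
  ]
}}

```text
time: 16.75
tcp_pos: [0.5385, -0.0363, 0.192]
orientation: [[-0.836, 0.548, 0.001], [0.548, 0.836, 0.0], [-0.0, 0.0, -1.0]]
contact_force: [-0.1, -0.2, 0.3]
finger_gap: 0.0003
gripper_force: 0.1
```

Emit:
{"fn": "jog_arm", "kwargs": {
  "rows": [
    [0,[1.4,-9.1,0],-0.667],
    [0,[1.4,-9.1,0],-0.667],
    [0,[1.4,-9.1,0],-0.667],
    [0,[1.4,-9.1,0],-0.667],
    [0,[0,0,0],0]
  ]
}}

```text
time: 17.25
tcp_pos: [0.5167, -0.0665, 0.1919]
orientation: [[-0.954, 0.301, 0.0], [0.301, 0.954, -0.0], [-0.0, -0.0, -1.0]]
contact_force: [-0.6, 0.6, 0.1]
finger_gap: -0.0002
gripper_force: 0.0
```

Emit:
{"fn": "jog_arm", "kwargs": {
  "rows": [
    [0,[0.7,-4.5,0],-0.333],
    [0,[0.7,-4.5,0],-0.333],
    [0,[0.7,-4.5,0],-0.333],
    [0,[0.7,-4.5,0],-0.333],
    [0,[0,0,0],0]
  ]
}}

```text
time: 17.75
tcp_pos: [0.51, -0.0826, 0.1919]
orientation: [[-0.986, 0.166, 0.0], [0.166, 0.986, 0.0], [-0.0, 0.0, -1.0]]
contact_force: [-0.1, 0.5, -1.2]
finger_gap: 0.0005
gripper_force: 0.0
```

Emit:
{"fn": "jog_arm", "kwargs": {
  "rows": [
    [0,[0.7,-4.5,0],-0.333],
    [0,[0.7,-4.5,0],-0.333],
    [0,[0,0,0],0],
    [0,[0,0,0],0]
  ]
}}

```text
time: 18.15
tcp_pos: [0.5073, -0.0909, 0.1918]
orientation: [[-0.995, 0.096, 0.0], [0.096, 0.995, 0.0], [-0.0, 0.0, -1.0]]
contact_force: [0.6, -0.9, 0.6]
finger_gap: -0.0001
gripper_force: 0.0
```

Run:
```python
from h import *
S,b=snap('side','s7.png');T,a=snap('top','t7.png');W,w=snap('wrist','w7.png');s=arm.read_state();p=s['tcp_pos'];o=s['orientation'];print(s['time'],p,o[:,0],s['contact_force'])
d=p-np.array([.632,-.1275,p[2]]);print('r,c',d@o[:,0],d@o[:,1],'tool yaw of -x',np.degrees(np.arctan2(-o[1,0],-o[0,0])))
f=lambda im,x,y,w,h:cv2.resize(im[y:y+h,x:x+w],None,fx=4,fy=4,interpolation=cv2.INTER_CUBIC)
g=cv2.resize(w,(400,300))
cv2.imwrite('pics/c7.png',np.hstack([f(b,325,90,100,150),np.vstack([f(a,420,180,100,75),g])])[:,:,::-1])
```

```text
18.3 [ 0.50723245 -0.09095208  0.19178598] [-9.95463936e-01  9.51396256e-02 -5.65636559e-05] [-0.41571492  0.31079107  0.04362336]
r,c 0.12767875521806732 0.024511801810035583 tool yaw of -x -5.459356176130812
```

View pics/c7.png

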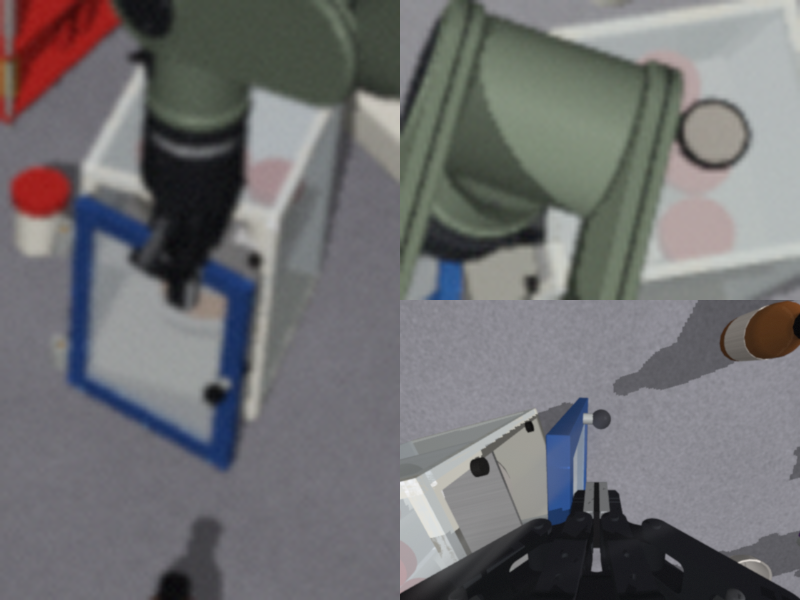

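The door is following the finger. The side view shows it about 15–20° open, with the knob at (215,393) in the crop and the lower bumper clear. I'll close the rest slowly.

Emit:
{"fn": "jog_arm", "kwargs": {
  "rows": [
    [0,[0.7,-3,0],-0.25],
    [0,[0.5,-3,0],-0.25],
    [0,[0.5,-3,0],-0.25],
    [0,[0,0,0],0]
  ]
}}

```text
time: 18.7
tcp_pos: [0.5048, -0.1001, 0.1918]
orientation: [[-1.0, 0.017, 0.0], [0.017, 1.0, 0.0], [-0.0, 0.0, -1.0]]
contact_force: [0.0, 0.6, 0.8]
finger_gap: 0.0001
gripper_force: 0.1
```

Emit:
{"fn": "jog_arm", "kwargs": {
  "rows": [
    [0,[0.5,-2,0],-0.2],
    [0,[0.5,-2,0],-0.2],
    [0,[0,0,0],0]
  ]
}}

```text
time: 19.0
tcp_pos: [0.5038, -0.1043, 0.1918]
orientation: [[-1.0, -0.026, -0.0], [-0.026, 1.0, -0.0], [0.0, -0.0, -1.0]]
contact_force: [-0.6, -0.7, 0.3]
finger_gap: -0.0003
gripper_force: 0.1
```

Emit:
{"fn": "jog_arm", "kwargs": {
  "rows": [
    [0,[0.5,-2,0],-0.2],
    [0,[0,0,0],0],
    [0,[0,0,0],0]
  ]
}}

```text
time: 19.3
tcp_pos: [0.5033, -0.1062, 0.1918]
orientation: [[-0.999, -0.046, -0.0], [-0.046, 0.999, 0.0], [0.0, 0.0, -1.0]]
contact_force: [-0.8, 0.1, -0.1]
finger_gap: 0.0
gripper_force: 0.0
```

Emit:
{"fn": "jog_arm", "kwargs": {
  "rows": [
    [0,[0.3,-1.5,0],-0.2],
    [0,[0,0,0],0],
    [0,[0,0,0],0]
  ]
}}

```text
time: 19.6
tcp_pos: [0.5031, -0.1077, 0.1918]
orientation: [[-0.998, -0.067, 0.0], [-0.067, 0.998, -0.0], [-0.0, -0.0, -1.0]]
contact_force: [0.3, 0.1, 0.7]
finger_gap: 0.0003
gripper_force: 0.1
```

Emit:
{"fn": "jog_arm", "kwargs": {
  "rows": [
    [0,[0.2,-1.5,0],-0.2],
    [0,[0.2,-1.5,0],-0.2],
    [0,[0,0,0],0]
  ]
}}

```text
time: 19.9
tcp_pos: [0.503, -0.1109, 0.1918]
orientation: [[-0.994, -0.11, 0.0], [-0.11, 0.994, -0.0], [-0.0, -0.0, -1.0]]
contact_force: [-0.0, 0.0, 0.4]
finger_gap: -0.0001
gripper_force: 0.1
```

Emit:
{"fn": "jog_arm", "kwargs": {
  "rows": [
    [0,[0,-1,0],0],
    [0,[0,-1,0],0],
    [0,[0,0,0],0]
  ]
}}

```text
time: 20.2
tcp_pos: [0.5032, -0.1128, 0.1918]
orientation: [[-0.994, -0.109, 0.0], [-0.109, 0.994, -0.0], [0.0, -0.0, -1.0]]
contact_force: [-0.3, 0.5, 0.4]
finger_gap: 0.0003
gripper_force: 0.1
```

Emit:
{"fn": "jog_arm", "kwargs": {
  "rows": [
    [0,[0,-1,0],0],
    [0,[0,-1,0],0],
    [0,[0,0,0],0]
  ]
}}

```text
time: 20.5
tcp_pos: [0.5034, -0.1148, 0.1918]
orientation: [[-0.994, -0.109, 0.0], [-0.109, 0.994, -0.0], [-0.0, -0.0, -1.0]]
contact_force: [-0.1, 0.3, -0.2]
finger_gap: -0.0005
gripper_force: 0.1
```

Emit:
{"fn": "jog_arm", "kwargs": {
  "rows": [
    [0,[0,-1,0],0],
    [0,[0,0,0],0],
    [0,[0,0,0],0]
  ]
}}

```text
time: 20.8
tcp_pos: [0.5035, -0.1157, 0.1918]
orientation: [[-0.994, -0.109, 0.0], [-0.109, 0.994, -0.0], [-0.0, -0.0, -1.0]]
contact_force: [-0.5, 0.4, 0.6]
finger_gap: 0.0002
gripper_force: 0.1
```

Emit:
{"fn": "jog_arm", "kwargs": {
  "rows": [
    [0,[0,-1,0],0],
    [0,[0,0,0],0],
    [0,[0,0,0],0]
  ]
}}

```text
time: 21.1
tcp_pos: [0.5036, -0.1166, 0.1918]
orientation: [[-0.994, -0.109, 0.0], [-0.109, 0.994, 0.0], [-0.0, 0.0, -1.0]]
contact_force: [0.0, 0.8, -0.5]
finger_gap: 0.0002
gripper_force: 0.1
```

Emit:
{"fn": "jog_arm", "kwargs": {
  "rows": [
    [0,[0,-1,0],0],
    [0,[0,-1,0],0],
    [0,[0,0,0],0]
  ]
}}

```text
time: 21.4
tcp_pos: [0.5039, -0.1187, 0.1918]
orientation: [[-0.994, -0.109, 0.0], [-0.109, 0.994, -0.0], [-0.0, -0.0, -1.0]]
contact_force: [1.0, 1.4, 0.2]
finger_gap: -0.0002
gripper_force: 0.1
```

Emit:
{"fn": "jog_arm", "kwargs": {
  "rows": [
    [0,[0,-1,0],0],
    [0,[0,0,0],0],
    [0,[0,0,0],0]
  ]
}}

```text
time: 21.7
tcp_pos: [0.5039, -0.1196, 0.1918]
orientation: [[-0.994, -0.109, 0.0], [-0.109, 0.994, 0.0], [-0.0, 0.0, -1.0]]
contact_force: [-0.8, 0.4, 0.3]
finger_gap: 0.0
gripper_force: 0.1
```

Emit:
{"fn": "jog_arm", "kwargs": {
  "rows": [
    [0,[0,-1,0],0],
    [0,[0,0,0],0],
    [0,[0,0,0],0]
  ]
}}

```text
time: 22.0
tcp_pos: [0.504, -0.1206, 0.1918]
orientation: [[-0.994, -0.109, 0.0], [-0.109, 0.994, 0.0], [-0.0, 0.0, -1.0]]
contact_force: [0.1, 1.2, -0.4]
finger_gap: -0.0001
gripper_force: 0.1
```

Emit:
{"fn": "jog_arm", "kwargs": {
  "rows": [
    [0,[0,-1,0],0],
    [0,[0,0,0],0],
    [0,[0,0,0],0]
  ]
}}

```text
time: 22.3
tcp_pos: [0.5041, -0.1216, 0.1918]
orientation: [[-0.994, -0.109, -0.0], [-0.109, 0.994, 0.0], [0.0, 0.0, -1.0]]
contact_force: [-0.5, 0.7, 0.1]
finger_gap: 0.0001
gripper_force: 0.1
```

Emit:
{"fn": "jog_arm", "kwargs": {
  "rows": [
    [0,[0,-1,0],0],
    [0,[0,0,0],0],
    [0,[0,0,0],0]
  ]
}}

```text
time: 22.6
tcp_pos: [0.5043, -0.1226, 0.1918]
orientation: [[-0.994, -0.109, 0.0], [-0.109, 0.994, 0.0], [-0.0, -0.0, -1.0]]
contact_force: [0.6, 0.0, 0.2]
finger_gap: 0.0002
gripper_force: 0.1
```

Emit:
{"fn": "jog_arm", "kwargs": {
  "rows": [
    [0,[0,-1,0],0],
    [0,[0,0,0],0],
    [0,[0,0,0],0]
  ]
}}

```text
time: 22.9
tcp_pos: [0.5044, -0.1236, 0.1918]
orientation: [[-0.994, -0.109, 0.0], [-0.109, 0.994, -0.0], [-0.0, -0.0, -1.0]]
contact_force: [0.1, 0.2, 0.5]
finger_gap: 0.0002
gripper_force: 0.1
```

Emit:
{"fn": "jog_arm", "kwargs": {
  "rows": [
    [0,[0,-1,0],0],
    [0,[0,0,0],0],
    [0,[0,0,0],0]
  ]
}}

```text
time: 23.2
tcp_pos: [0.5045, -0.1246, 0.1918]
orientation: [[-0.994, -0.109, 0.0], [-0.109, 0.994, -0.0], [-0.0, -0.0, -1.0]]
contact_force: [0.8, 0.4, -0.6]
finger_gap: -0.0
gripper_force: 0.1
```

Emit:
{"fn": "jog_arm", "kwargs": {
  "rows": [
    [0,[0,-1,0],0],
    [0,[0,0,0],0],
    [0,[0,0,0],0]
  ]
}}

```text
time: 23.5
tcp_pos: [0.5046, -0.1256, 0.1918]
orientation: [[-0.994, -0.109, -0.0], [-0.109, 0.994, 0.0], [0.0, 0.0, -1.0]]
contact_force: [0.3, 0.7, -0.6]
finger_gap: 0.0
gripper_force: 0.1
```

Run:
```python
from h import *
W,w=snap('wrist','w8.png');S,b=snap('side','s8.png')
h=cv2.cvtColor(w,cv2.COLOR_RGB2HSV); m=cv2.inRange(h,(105,150,60),(118,255,255))
n,l,st,_=cv2.connectedComponentsWithStats(m); i=1+st[1:,4].argmax(); print(st[i])
ys,xs=np.nonzero(l==i)
for y in range(ys.min(),ys.max(),8): r=xs[ys==y]; print(y,r.min(),r.max(),onz(W,(r.min(),y),.225)[:2],end='; ')
print()
h=cv2.cvtColor(b,cv2.COLOR_RGB2HSV); m=cv2.inRange(h,(105,150,50),(118,255,255)); m[:100]=0;m[260:]=0;m[:,:330]=0;m[:,410:]=0
ys,xs=np.nonzero(m); q=np.c_[xs,ys]
for n,k in(('TL',xs+ys),('TR',ys-xs*0.6),('BR',-xs-ys),('BL',xs-ys)):
    p=q[k.argmin()]; print(n,p)
for n,z in(('T',.225),('B',.02)):
  for yaw in(6.5,0):
    d=np.array([np.cos(np.radians(yaw)),np.sin(np.radians(yaw))]); o=np.array([-d[1],d[0]])*.006
    print(n,yaw,[proj(S,[*(np.array([.632,-.1275])-d*r+o),z]).round(1) for r in(.012,.174)])
```

```text
[ 223  156   74   92 2693]
156 288 295 [ 0.4394026  -0.14022716]; 164 276 296 [ 0.44198348 -0.14339645]; 172 268 296 [ 0.44447279 -0.1454763 ]; 180 259 286 [ 0.44702457 -0.14786637]; 188 251 285 [ 0.44957727 -0.15000082]; 196 243 283 [ 0.45216248 -0.15216245]; 204 234 274 [ 0.45481263 -0.15464134]; 212 226 265 [ 0.45746494 -0.15686078]; 220 223 261 [ 0.45999045 -0.15764242]; 228 224 256 [ 0.46241897 -0.15725333]; 236 224 245 [ 0.46491193 -0.1571563 ]; 244 226 231 [ 0.46737189 -0.15645979]; 
TL [346 139]
TR [394 152]
BR [387 196]
BL [344 184]
T 6.5 [array([344.1, 138.3]), array([393.4, 152.7])]
T 0 [array([343.7, 138.5]), array([390.6, 156.7])]
B 6.5 [array([343.1, 184. ]), array([388.2, 198.3])]
B 0 [array([342.7, 184.2]), array([385.6, 202.2])]
```

The door now lines up with the shut prediction in the side view, with its corner at (394,152). I'll continue in small steps until the bumpers push back.

Emit:
{"fn": "jog_arm", "kwargs": {
  "rows": [
    [0,[0,-0.7,0],0],
    [0,[0,0,0],0],
    [0,[0,0,0],0]
  ]
}}

```text
time: 23.9
tcp_pos: [0.5047, -0.1263, 0.1918]
orientation: [[-0.994, -0.109, 0.0], [-0.109, 0.994, -0.0], [-0.0, -0.0, -1.0]]
contact_force: [0.4, -0.1, -0.1]
finger_gap: 0.0002
gripper_force: 0.1
```

Emit:
{"fn": "jog_arm", "kwargs": {
  "rows": [
    [0,[0,-0.7,0],0],
    [0,[0,0,0],0],
    [0,[0,0,0],0]
  ]
}}

```text
time: 24.2
tcp_pos: [0.5047, -0.127, 0.1918]
orientation: [[-0.994, -0.109, -0.0], [-0.109, 0.994, 0.0], [0.0, 0.0, -1.0]]
contact_force: [0.3, 0.7, 0.4]
finger_gap: -0.0001
gripper_force: 0.1
```

Emit:
{"fn": "jog_arm", "kwargs": {
  "rows": [
    [0,[0,-0.7,0],0],
    [0,[0,0,0],0],
    [0,[0,0,0],0]
  ]
}}

```text
time: 24.5
tcp_pos: [0.5048, -0.1277, 0.1918]
orientation: [[-0.994, -0.109, 0.0], [-0.109, 0.994, -0.0], [-0.0, -0.0, -1.0]]
contact_force: [-0.2, 0.4, 0.3]
finger_gap: 0.0
gripper_force: 0.1
```

Emit:
{"fn": "jog_arm", "kwargs": {
  "rows": [
    [0,[0,-0.7,0],0],
    [0,[0,0,0],0],
    [0,[0,0,0],0]
  ]
}}

```text
time: 24.8
tcp_pos: [0.5049, -0.1284, 0.1918]
orientation: [[-0.994, -0.109, -0.0], [-0.109, 0.994, -0.0], [0.0, -0.0, -1.0]]
contact_force: [-0.8, 1.0, 0.1]
finger_gap: -0.0003
gripper_force: 0.1
```

Emit:
{"fn": "jog_arm", "kwargs": {
  "rows": [
    [0,[0,-0.7,0],0],
    [0,[0,0,0],0],
    [0,[0,0,0],0]
  ]
}}

```text
time: 25.1
tcp_pos: [0.505, -0.1291, 0.1918]
orientation: [[-0.994, -0.109, 0.0], [-0.109, 0.994, 0.0], [-0.0, 0.0, -1.0]]
contact_force: [-0.1, -0.1, 0.4]
finger_gap: -0.0001
gripper_force: 0.1
```

Emit:
{"fn": "jog_arm", "kwargs": {
  "rows": [
    [0,[0,-0.7,0],0],
    [0,[0,0,0],0],
    [0,[0,0,0],0]
  ]
}}

```text
time: 25.4
tcp_pos: [0.505, -0.1297, 0.1918]
orientation: [[-0.994, -0.109, -0.0], [-0.109, 0.994, 0.0], [0.0, 0.0, -1.0]]
contact_force: [-0.1, 0.9, 0.8]
finger_gap: 0.0003
gripper_force: 0.1
```

Emit:
{"fn": "jog_arm", "kwargs": {
  "rows": [
    [0,[0,-0.7,0],0],
    [0,[0,0,0],0],
    [0,[0,0,0],0]
  ]
}}

```text
time: 25.7
tcp_pos: [0.5051, -0.1299, 0.1918]
orientation: [[-0.994, -0.109, -0.0], [-0.109, 0.994, 0.001], [0.0, 0.001, -1.0]]
contact_force: [0.1, 3.7, 0.2]
finger_gap: -0.0002
gripper_force: 1.4
```

Emit:
{"fn": "jog_arm", "kwargs": {
  "rows": [
    [0,[0,-0.7,0],0],
    [0,[0,0,0],0],
    [0,[0,0,0],0]
  ]
}}

```text
time: 26.0
tcp_pos: [0.5051, -0.13, 0.1918]
orientation: [[-0.994, -0.11, -0.0], [-0.11, 0.994, 0.002], [0.0, 0.002, -1.0]]
contact_force: [0.1, 5.4, 2.3]
finger_gap: -0.0003
gripper_force: 2.6
```

Emit:
{"fn": "jog_arm", "kwargs": {
  "rows": [
    [0,[0,-0.7,0],0],
    [0,[0,0,0],0],
    [0,[0,0,0],0]
  ]
}}

```text
time: 26.3
tcp_pos: [0.5051, -0.1301, 0.1918]
orientation: [[-0.994, -0.11, -0.001], [-0.11, 0.994, 0.003], [0.0, 0.003, -1.0]]
contact_force: [-0.0, 6.5, 1.4]
finger_gap: -0.0004
gripper_force: 3.5
```

The bumpers resist firmly at y = -0.130, so the door is shut. I'll back off square to the face, raise the tool and check.

Emit:
{"fn": "jog_arm", "kwargs": {
  "rows": [
    [0,[0,1,0],0],
    [0,[0,2,0],0],
    [0,[0,8,0],0],
    [0,[0,20,0],0],
    [0,[0,30,0],0]
  ]
}}

```text
time: 26.8
tcp_pos: [0.4988, -0.0719, 0.1919]
orientation: [[-0.994, -0.107, 0.001], [-0.107, 0.994, -0.002], [-0.0, -0.002, -1.0]]
contact_force: [0.4, 0.3, 0.1]
finger_gap: -0.0002
gripper_force: 0.0
```

Emit:
{"fn": "jog_arm", "kwargs": {
  "rows": [
    [0,[0,40,-20],0],
    [0,[0,40,-30],0],
    [0,[0,40,-30],0],
    [0,[0,20,0],0],
    [0,[0,0,0],0]
  ]
}}

```text
time: 27.3
tcp_pos: [0.4836, 0.0701, 0.2733]
orientation: [[-0.994, -0.113, 0.003], [-0.113, 0.994, -0.0], [-0.003, -0.001, -1.0]]
contact_force: [1.0, -1.9, -0.1]
finger_gap: 0.0001
gripper_force: 0.0
```

Run:
```python
from h import *
S,b=snap('side','s9.png');T,a=snap('top','t9.png');print(arm.read_state()['tcp_pos'])
h=cv2.cvtColor(b,cv2.COLOR_RGB2HSV); m=cv2.inRange(h,(105,150,50),(118,255,255)); m[:100]=0;m[260:]=0;m[:,:330]=0;m[:,410:]=0
ys,xs=np.nonzero(m); q=np.c_[xs,ys]
for n,k in(('TL',xs+ys),('TR',ys-xs*0.6),('BR',-xs-ys),('BL',xs-ys)): print(n,q[k.argmin()])
h=cv2.cvtColor(a,cv2.COLOR_RGB2HSV); m=cv2.inRange(h,(105,150,50),(118,255,255)); m[:180]=0;m[290:]=0;m[:,:415]=0;m[:,480:]=0
ys,xs=np.nonzero(m)
for y in range(ys.min(),ys.max()+1,6):
    r=xs[ys==y]
    if len(r): print(y,r.min(),r.max(),onz(T,(r.max(),y),.225)[:2].round(4))
```

```text
[0.48301365 0.06782387 0.27144504]
TL [370 145]
TR [394 151]
BR [388 195]
BL [344 184]
194 439 440 [ 0.6155 -0.1322]
200 433 442 [ 0.6003 -0.1364]
206 428 443 [ 0.5852 -0.138 ]
212 423 444 [ 0.5702 -0.1397]
218 442 445 [ 0.5552 -0.1414]
224 424 446 [ 0.5403 -0.143 ]
230 445 448 [ 0.5255 -0.1471]
236 446 449 [ 0.5107 -0.1487]
242 428 451 [ 0.4959 -0.1528]
248 448 452 [ 0.4813 -0.1544]
254 447 454 [ 0.4667 -0.1584]
260 442 448 [ 0.4523 -0.1433]
266 433 438 [ 0.4379 -0.1188]
```

```bash
python3 -c "
from station import arm
print(arm.sign_off())"
```

```text
the job is handed in; nothing more can be done
None
```

The door is back on both hinge pins and shut against its bumpers; I let go, backed the robot clear and handed the job in at about 27 s, but got no verdict back.

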